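Draw the wax-melt tray out of the countertop fridge to its click stop

TASK

Swing the little fridge's door wide open by its handle, then draw the tray of set wax melts out by its pull until you feel its spring ball click into the notch. Finish still holding the pull there, with the ball resting in the notch, so that the melts can be lifted out of a steady tray; leave the things standing around the fridge where they are.

Things in the scene. Friction and masses are not known exactly. Their poses are not given: they have to be found in the camera images.
- fridge: white countertop fridge, fixed, turned a little. Origin on the table under its carcass centre; x from its front into its depth, y to its left seen from the robot. Carcass 200 deep (x -100 to 100), 270 wide, 295 high, open at the front x = -100; inside from height 37 to the roof at 270. The door is a shell 55 deep before it, hollow inside. Lower shelf with packs up to height 82
- door_handle (a point): on the axis of the door's upright round T-bar handle, at height 255. The bar is 14 thick, height 100 to 285, both ends free; two posts hold it at heights 135 and 210, so above 215 it can be pinched from above; its axis is 40 before the door's outer face and 35 from the door's free (right) edge; the door's top is at 295. Moves with the door; shut: at (-195, -100) in the fridge's x, y
- door_hinge (a point): on the door's upright hinge axis, at height 255, at (-100, +135) in the fridge's x, y: left edge of the carcass front. With the door shut the handle's axis is 95 in front of it and 235 to its right (radius 253)
- door (a joint): door angle, rad: 0 shut; grows as the door swings out towards the robot and to the left (clockwise from above) up to 1.9. No latch; light friction, stays where it is left. Starts at 0 to 0.06
- tray_pull (a point): the tray's pull: black block 42 long (x) 22 wide (y) 20 high in the middle of the tray's front; this point its centre, height 135; axes as the fridge's. Tray in: at (-109, 0) in the fridge's x, y, 9 before the open face, so tilt the fingers forward-down 20 to 40 degrees to clear the roof. The tray's front (170 wide, height 115 to 145) is 21 behind it. Grip it across the 22
- tray (a joint): draw of the aluminium tray (160 x 170, 0.4 to 1 kg, six wax melts on it), m: 0 in, grows along the fridge's -x to a dead end at 0.122; starts at 0 to 0.01. Drag about 2 N. Its notch lies at 0.067 to 0.107, each time elsewhere, found by feel: over the last 4 mm the ball draws the tray on (3 to 5 N), then holds it (about 10 N to pull it out). Let go within 3 mm of the notch, it settles in it
- ball (a joint): how far the spring ball (12 across) of the brass catch is pushed back, m: about 0.0025 on the plain steel side rail of the tray, under 0.0005 resting in the rail's notch. The catch sits on the right inner wall, 13 to 53 behind the carcass's front edge, height 120, and presses level on the rail's right side; the notch is a 10 wide gap in the rail
- jar: bystander: black candle jar with a wooden lid, 82 across, 74 high, loose on the table; origin under its centre
- pack: bystander: cream wax block in a clear pack, 135 x 85 x 24, loose; origin under its centre
- pitcher: bystander: metal pouring mug, 90 across, 110 high, loose; origin under its centre
- towels: bystander: paper towel roll standing upright, 116 across, 240 high, loose; origin under its centre

How it is judged:
By the outcome, as a careful person would: the job done as asked, in the order asked, and still so for the second after the job is handed in, while the arm keeps its last pose, push and grip.
It also fails if it takes over 72 s, if anything falls off the work surface, if the arm or the gripper's body presses on something with over 40 N, if the wrist force passes 120 N, or if a joint passes its speed limit or range.

ROBOT

A 6-joint arm with a two-finger parallel gripper is mounted at the origin on the work surface. World frame = base frame: x ahead of the robot, y to its left, z up, the work surface at z = 0. Lengths are in mm, angles in degrees, forces in N, time in s.
With the tool pointing down it reaches from about 350 to 850 mm from the base axis. Payload 8.1 kg.
Tool frame: the origin (TCP) lies midway between the tips of the shut fingers; the grasp point (between the pads) lies 19 mm behind it; z points along the fingers, y is the line along which they close (so a half turn about z gives the same grasp; the last joint's range is limited). The gripper opens to 85 mm and grips with 20 to 120 N. Pads are 22 mm wide; open, the fingers measure 114 mm over their backs; the gripper's body (76 mm by 85 mm) begins 54 mm behind the grasp point. The pads swing forward as they close: fully open they stand 13 mm farther back than shut.
Start: joints at [64.607, 7.471, 85.268, -0, 87.261, -4.893], TCP at [210.108, 562.014, 231.292] pointing down, gripper open.
Joint ranges: [-169.43, 169.43], [-51.17, 129.36], [1.28, 143.12], [-76.62, 256.62], [0, 156.53], [-152.29, 152.29]. Speed limits (degrees/s): [136.94, 136.94, 159.86, 180, 180, 180].

INTERFACE

Orientations are given as [roll, pitch, yaw] about the fixed x, y, z axes, in that order (R = Rz(yaw) Ry(pitch) Rx(roll)).
In Python, from bench import r gives the robot as it stands. The module is installed in compiled form; this text tells all that it offers.
- The arm moves only by the tool jog_arm, never from a script. Its argument "rows" is a list of rows, each a list of 2 entries, a list of its own where there are three numbers: the shift along the tool's x, y, z in mm, then the turn, a rotation vector about the tool's x, y, z in rad. A call has 1 to 10 rows; each row is the pose to reach, as a shift and turn from the pose commanded when the call began, along the tool's axes at that moment; what a row does not reach only later rows make up. A row lasts 1/10 s, in which the tool goes at most 50 mm and 8.59 degrees, less where a joint would pass 70% of its speed; a pose out of reach is approached as far as the arm can. A call with a gripper value outside its range is refused whole. "grip" is the finger opening in mm, from 0 to 85.4, set as the call begins (left out, the last holds). The fingers move at their own pace and stop on an object; "force" is the grip in N (left out, the last holds). Time passes only in rows, so rows that repeat a pose let the fingers close. It gives the time, the measured TCP pose, the force, the opening and the grip force at its end, in the units of the state.
- r.sense(): the state, without advancing time (a new reading comes with each control period).
- r.snapshot(name): name is "side" or "top" or "wrist"; returns (picture, depth): 384x512x3 uint8, blue, green, red; 384x512 float32, mm along the optical axis (not along the pixel's ray), 0 where there is no reading.
- r.camera_params(name): a dict with "fx", "fy", "cx", "cy" (pixels), "pose" (4x4, takes a point from camera to world coordinates); the wrist camera has in their place "tool_from_camera" (4x4, takes a point from camera to tool coordinates, whose origin is the TCP and whose axes are the flange's). Camera axes: x right, y down, z forward; pixel columns grow to the right and rows downward; lengths in mm; the calibration is good to about 2 mm. A picture is of the moment at which its call begins: read the wrist's pose just before it. camera_params takes no time and is no camera call.
- r.hand_in(): hands the job in; it is judged then, once.
The state is a dict: "time": time; "joint_pos": joint angles; "qd": joint speeds; "joint_efforts": joint torques, N m; "tool_pos": TCP position; "tcp_rot": TCP orientation; "ft_force": force on the tool from outside, world axes, zero at the start; "wrist_torque": the same for the moment, N m; "finger_gap": finger opening in mm; "grip_force": force on a finger pad.
Only numpy, scipy, OpenCV 4.12 (cv2) and the standard library are available. Lean on these libraries where they do the work, as an engineer would, in place of code of your own. Each camera call takes 0.05 s, during which the arm holds its last target. There are 200 camera calls.

## Working session

There is one attempt and no reset: what is moved stays moved. The work goes in short steps, Python scripts to look and compute and a tool call to move; the robot and the scene stay as the last step left them, time stands still between calls to the robot, and variables do not carry over. Pictures are saved under pics/ and viewed, at most 10 in all, crops included, and the job is handed in when it is done.

Besides the shell and the picture viewer there is one more tool, called after "Call:" as a command line: name --argument value ..., lists and objects as JSON in quotes. jog_arm: Moves the arm, as the interface text tells. Its arguments: {"type":"object","properties":{"rows":{"type":"array"},"grip":{"type":"number"},"force":{"type":"number"}},"required":["rows"]}

```bash
mkdir -p pics; python3 - <<'E'
from bench import r
import cv2,numpy as np
s=r.sense();print({k:np.round(v,3).tolist() for k,v in s.items()})
for n in("side","top"):
    p,d=r.snapshot(n);cv2.imwrite(f"pics/{n}1.png",p);np.save(f"{n}1.npy",d)
    c=r.camera_params(n);print(n,{k:np.round(v,3).tolist() for k,v in c.items()})
print(r.camera_params("wrist"))
a=cv2.imread("pics/side1.png");b=cv2.imread("pics/top1.png")
E
```

```text
{'time': 0.0, 'joint_pos': [64.605, 7.515, 85.332, 0.001, 87.262, -4.892], 'qd': [-0.005, -0.049, 0.058, -0.044, -0.033, 0.108], 'joint_efforts': [0.001, -56.939, -50.056, 0.0, 0.014, -0.0], 'tool_pos': [209.869, 561.491, 230.218], 'tcp_rot': [-179.892, -0.01, 159.498], 'ft_force': [0.163, 0.031, 0.822], 'wrist_torque': [0.017, 0.012, 0.017], 'grip_force': 0.0, 'finger_gap': 85.858}
side {'fx': 350.458, 'fy': 350.458, 'cx': 253.444, 'cy': 201.488, 'pose': [[0.969, 0.234, -0.078, 679.203], [0.247, -0.919, 0.308, -287.829], [-0.0, -0.317, -0.948, 1175.4], [0.0, 0.0, 0.0, 1.0]]}
top {'fx': 432.296, 'fy': 432.296, 'cx': 252.912, 'cy': 191.941, 'pose': [[0.019, -0.986, 0.167, 385.567], [-1.0, -0.023, -0.021, 52.277], [0.024, -0.167, -0.986, 1450.901], [0.0, 0.0, 0.0, 1.0]]}
{'fx': 345.90255919678026, 'fy': 345.90255919678026, 'cx': 259.2902549539764, 'cy': 192.0746145542367, 'tool_from_camera': array([[-1.05457941e-03, -9.65795353e-01, -2.59303343e-01,
         6.52008649e+01],
       [ 9.99999323e-01, -8.91015755e-04, -7.48312062e-04,
        -3.14375602e-01],
       [ 4.91672948e-04, -2.59303957e-01,  9.65795639e-01,
        -1.42432288e+02],
       [ 0.00000000e+00,  0.00000000e+00,  0.00000000e+00,
         1.00000000e+00]])}
```

View pics/side1.png

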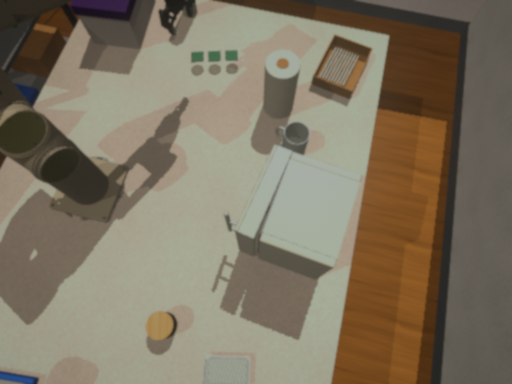

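View pics/top1.png

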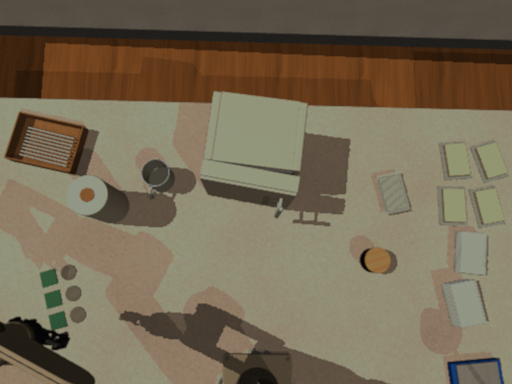

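The side view shows the fridge at (300,215) with its handle top at (228,222). The top view shows the fridge roof at (260,135), its door edge along row 180 and the handle at (280,208). The pitcher is at (156,173), the towels at (88,195) and the jar at (377,260). The arm itself is at the lower left.

```bash
cat > h.py <<'E'
import numpy as np,cv2
from bench import r
from scipy.spatial.transform import Rotation as R
def cloud(n,d):
    c=r.camera_params(n);v,u=np.mgrid[:384,:512]
    P=np.stack([(u-c["cx"])/c["fx"]*d,(v-c["cy"])/c["fy"]*d,d,np.ones_like(d)],-1)
    T=c["pose"] if "pose" in c else tcp()@c["tool_from_camera"]
    W=(P@T.T)[...,:3];W[d==0]=np.nan;return W
def tcp():
    s=r.sense();T=np.eye(4);T[:3,:3]=R.from_euler("xyz",s["tcp_rot"],degrees=True).as_matrix();T[:3,3]=s["tool_pos"];return T
E
python3 - <<'E'
from h import *
for n in("top","side"):
    W=cloud(n,np.load(n+"1.npy"));z=W[...,2]
    m=((z>284)&(z<306)).astype(np.uint8)
    k,l,st,ce=cv2.connectedComponentsWithStats(m)
    for i in range(1,k):
        if st[i,4]>150:
            p=W[l==i][:,:2].astype(np.float32);print(n,st[i],cv2.minAreaRect(p),np.round(cv2.boxPoints(cv2.minAreaRect(p))).tolist(),np.median(W[l==i][:,2]))
    # heights of objects
    for nm,(u0,v0,u1,v1) in {"top":{"pitcher":(135,155,180,200),"towel":(60,170,112,220),"handle":(268,195,290,220),"jar":(355,240,395,280)},"side":{"handle":(220,210,236,234),"pitcher":(276,118,312,150)}}[n].items():
        w=W[v0:v1,u0:u1].reshape(-1,3);w=w[w[:,2]>30];
        print(n,nm,len(w),np.nanmin(w,0).round(),np.nanmax(w,0).round(),np.nanmedian(w[w[:,2]>np.nanmax(w[:,2])-20],0).round(1))
E
```

```text
top [ 199   91  109  105 8732] ((725.70361328125, 27.045372009277344), (272.0133056640625, 270.74627685546875), 83.1117172241211) [[575.0, -92.0], [844.0, -124.0], [876.0, 146.0], [608.0, 178.0]] 294.3052109267518
top pitcher 487 [594. 290.  30.] [718. 379. 115.] [670.2 342.8 106.3]
top towel 1687 [517. 437.  32.] [686. 664. 250.] [573.5 493.4 239.2]
top handle 310 [535. -88.  30.] [587. -18. 288.] [541.4 -47.6 280. ]
top jar 592 [ 372. -415.   30.] [ 451. -334.   83.] [ 412.5 -373.3   73.4]
side [ 235  145  127  123 9435] ((726.0810546875, 26.724586486816406), (271.7540283203125, 268.6109924316406), 83.19439697265625) [[577.0, -92.0], [843.0, -124.0], [876.0, 146.0], [609.0, 178.0]] 295.9874487051452
side [ 47 153  34  31 214] ((85.20475769042969, -39.01422882080078), (112.55204772949219, 6.37053108215332), 64.42955017089844) [[58.0, -88.0], [64.0, -91.0], [112.0, 10.0], [107.0, 13.0]] 295.70921350823494
side handle 131 [536. -90. 106.] [579. -42. 295.] [544.  -50.7 284.5]
side pitcher 603 [598. 162.  30.] [717. 381. 300.] [638.4 168.7 296. ]
```

```bash
cat >> h.py <<'E'
def rel(p,rpy):
    T=tcp();Q=R.from_euler("xyz",rpy,degrees=True).as_matrix()
    print("shift",(T[:3,:3].T@(np.array(p)-T[:3,3])).round(1),"rot",R.from_matrix(T[:3,:3].T@Q).as_rotvec().round(3))
E
python3 -c "
from h import *
rel([380,250,340],[180,0,170]);rel([543,-50,330],[180,0,170])"
```

```text
shift [-268.4 -232.4 -109.3] rot [-0.002 -0.    -0.183]
shift [-526.2 -456.3  -99. ] rot [-0.002 -0.    -0.183]
```

Call:
jog_arm --rows '[[[0, 0, -50], [0, 0, 0]], [[-40, -35, -100], [0, 0, -0.05]], [[-75, -65, -109], [0, 0, -0.183]], [[-110, -95, -109], [0, 0, -0.183]], [[-145, -125, -108], [0, 0, -0.183]], [[-180, -155, -107], [0, 0, -0.183]], [[-215, -185, -106], [0, 0, -0.183]], [[-250, -215, -105], [0, 0, -0.183]], [[-285, -245, -104], [0, 0, -0.183]], [[-320, -275, -103], [0, 0, -0.183]]]'

```text
time: 1.1
tool_pos: [413.9, 190.5, 334.0]
tcp_rot: [-180.0, -0.0, 170.0]
ft_force: [1.7, 0.2, -0.1]
finger_gap: 85.5
grip_force: 0.0
```

Call:
jog_arm --rows '[[[-30, -30, 2], [0, 0, 0]], [[-65, -60, 2], [0, 0, 0]], [[-95, -90, 3], [0, 0, 0]], [[-125, -120, 4], [0, 0, 0]], [[-155, -150, 4], [0, 0, 0]], [[-180, -170, 4], [0, 0, 0]], [[-190, -190, 4], [0, 0, 0]], [[-190, -190, 4], [0, 0, 0]]]'

```text
time: 1.9
tool_pos: [567.9, -30.5, 329.0]
tcp_rot: [-179.9, -0.1, 169.8]
ft_force: [-0.8, 1.0, -0.6]
finger_gap: 85.6
grip_force: 0.0
```

```bash
python3 - <<'E'
from h import *
rel([543,-50,330],[180,0,170])
W0=tcp();p,d=r.snapshot("wrist");W=cloud("wrist",d);cv2.imwrite("pics/w1.png",p)
z=W[...,2];m=(z>262)&(z<290)&(W[...,0]<562);w=W[m];print(len(w),np.nanmedian(w,0),np.nanmin(w,0),np.nanmax(w,0),W0[:3,3])
m2=(z>290)&(z<302);print(cv2.boxPoints(cv2.minAreaRect(W[m2][:,:2].astype(np.float32))))
E
```

```text
shift [ 21.  -23.6  -1. ] rot [-0.001 -0.002 -0.003]
583 [538.44440767 -46.20711134 282.4476298 ] [533.22504435 -54.2339917  262.02329488] [547.03547213 -40.50664903 287.19657374] [567.88887025 -30.47298229 328.97300375]
[[ 573.0063    -88.69475 ]
 [ 663.2315   -103.80028 ]
 [ 696.64386    95.771164]
 [ 606.41864   110.87669 ]]
```

View pics/w1.png

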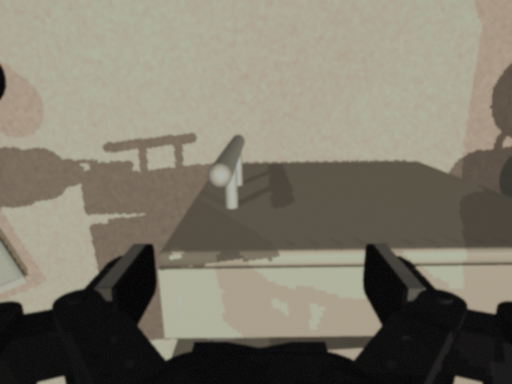

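The wrist picture shows the handle's top end at pixel (220,175), with the door's top edge along row 255. The handle is at about (540,-47).

Call:
jog_arm --rows '[[[24, -21.5, 0], [0, 0, 0]], [[24, -21.5, 0], [0, 0, 0]], [[24, -21.5, 25], [0, 0, 0]], [[24, -21.5, 55], [0, 0, 0]], [[24, -21.5, 84], [0, 0, 0]], [[24, -21.5, 84], [0, 0, 0]]]'

```text
time: 2.55
tool_pos: [537.6, -43.2, 241.6]
tcp_rot: [180.0, -0.4, 170.0]
ft_force: [-0.5, -0.2, 0.5]
finger_gap: 85.6
grip_force: 0.0
```

Call:
jog_arm --rows '[[[0, 0, 0], [0, 0, 0]], [[0, 0, 0], [0, 0, 0]], [[0, 0, 0], [0, 0, 0]], [[0, 0, 0], [0, 0, 0]], [[0, 0, 0], [0, 0, 0]], [[0, 0, 0], [0, 0, 0]], [[0, 0, 0], [0, 0, 0]], [[0, 0, 0], [0, 0, 0]]]' --grip 5 --force 60

```text
time: 3.35
tool_pos: [539.6, -48.2, 247.9]
tcp_rot: [-179.7, 0.0, 169.8]
ft_force: [-9.0, -14.2, 8.7]
finger_gap: 12.5
grip_force: 58.4
```

```bash
python3 - <<'E'
from h import *
s=r.sense();print(s["tool_pos"],s["finger_gap"],s["grip_force"],s["ft_force"])
for f in np.arange(1,11)*.07: print((R.from_rotvec([0,0,f]).apply([95,-235,0])-[95,-235,0]).round(0),round(f,2))
E
```

```text
[539.56393388 -48.24375155 247.898006  ] 12.49385291802978 58.37349772453308 [ -8.98691212 -14.2356808    8.72388653]
[16.  7.  0.] 0.07
[32. 16.  0.] 0.14
[47. 25.  0.] 0.21
[61. 35.  0.] 0.28
[75. 47.  0.] 0.35
[88. 59.  0.] 0.42
[99. 72.  0.] 0.49
[110.  86.   0.] 0.56
[120. 101.   0.] 0.63
[129. 116.   0.] 0.7
```

Call:
jog_arm --rows '[[[16, 7, 0], [0, 0, 0.07]], [[32, 16, 0], [0, 0, 0.14]], [[47, 25, 0], [0, 0, 0.21]], [[61, 35, 0], [0, 0, 0.28]], [[75, 47, 0], [0, 0, 0.35]]]'

```text
time: 3.85
tool_pos: [472.6, 11.6, 247.8]
tcp_rot: [-179.6, 0.0, 149.6]
ft_force: [-14.4, -13.1, 13.0]
finger_gap: 12.0
grip_force: 60.0
```

Call:
jog_arm --rows '[[[16, 7, 0], [0, 0, 0.07]], [[32, 16, 0], [0, 0, 0.14]], [[47, 25, 0], [0, 0, 0.21]], [[61, 35, 0], [0, 0, 0.28]], [[75, 47, 0], [0, 0, 0.35]], [[88, 59, 0], [0, 0, 0.42]], [[99, 72, 0], [0, 0, 0.49]], [[110, 86, 0], [0, 0, 0.56]], [[120, 101, 0], [0, 0, 0.63]], [[129, 116, 0], [0, 0, 0.7]]]'

```text
time: 4.85
tool_pos: [419.2, 180.3, 247.8]
tcp_rot: [-179.8, -0.1, 109.7]
ft_force: [-11.2, -1.5, 10.9]
finger_gap: 12.5
grip_force: 59.5
```

Call:
jog_arm --rows '[[[16, 7, 0], [0, 0, 0.07]], [[32, 16, 0], [0, 0, 0.14]], [[47, 25, 0], [0, 0, 0.21]], [[61, 35, 0], [0, 0, 0.28]], [[75, 47, 0], [0, 0, 0.35]], [[88, 59, 0], [0, 0, 0.42]], [[99, 72, 0], [0, 0, 0.49]], [[110, 86, 0], [0, 0, 0.56]], [[120, 101, 0], [0, 0, 0.63]], [[120, 101, 0], [0, 0, 0.63]]]'

```text
time: 5.85
tool_pos: [476.5, 328.5, 247.9]
tcp_rot: [179.9, -0.1, 73.6]
ft_force: [-2.8, -0.2, 7.6]
finger_gap: 12.5
grip_force: 59.6
```

```bash
python3 - <<'E'
from h import *
p=r.sense()["tool_pos"];v=p[:2]-np.array([677.1,168.7]);print(p,np.hypot(*v))
a=np.radians(-6.8);f=np.array([[np.cos(a),np.sin(a)],[-np.sin(a),np.cos(a)]])@v
print("door",(np.arctan2(-235,-95)-np.arctan2(f[1],f[0]))%(2*np.pi))
p,d=r.snapshot("top");cv2.imwrite("pics/top2.png",p);np.save("top2.npy",d)
E
```

```text
[476.47608506 328.54791338 247.90100883] 256.517661493485
door 1.7407031311032846
```

View pics/top2.png

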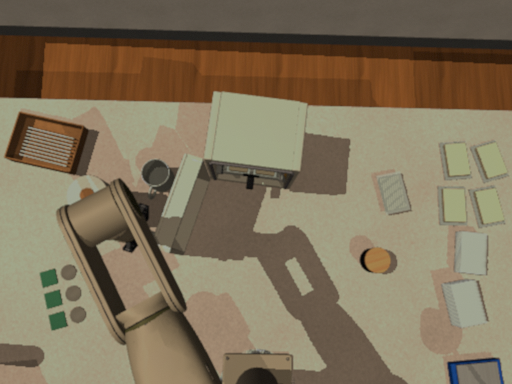

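The top view shows the door wide open at (180,205), with the black tray pull visible at (250,181) and the bystanders unmoved. I'll release the handle and rise.

Call:
jog_arm --rows '[[[0, 0, 0], [0, 0, 0]], [[0, 0, 0], [0, 0, 0]], [[0, 0, 0], [0, 0, 0]], [[0, 0, -20], [0, 0, 0]], [[0, 0, -50], [0, 0, 0]], [[0, 0, -90], [0, 0, 0]], [[0, 0, -120], [0, 0, 0]], [[0, 0, -120], [0, 0, 0]]]' --grip 40

```text
time: 6.7
tool_pos: [476.8, 327.3, 372.4]
tcp_rot: [179.6, -0.4, 73.7]
ft_force: [1.0, 0.7, 0.6]
finger_gap: 39.9
grip_force: 0.0
```

```bash
python3 - <<'E'
from h import *
d=np.load("top2.npy");W=cloud("top",d);p=cv2.imread("pics/top2.png")
m=(abs(W[...,2]-295)<8).astype(np.uint8);v,u=np.mgrid[:384,:512];m[(u<208)&(v>150)]=0
k,l,st,ce=cv2.connectedComponentsWithStats(m);i=1+st[1:,4].argmax()
rc=cv2.minAreaRect(W[l==i][:,:2].astype(np.float32));print(rc,cv2.boxPoints(rc).round())
b=(p.max(2)<45)&(u>235)&(u<265)&(v>165)&(v<195);print(b.sum(),u[b].min(),u[b].max(),v[b].min(),v[b].max(),np.nanmedian(W[b],0),np.nanmin(W[b],0),np.nanmax(W[b],0))
print(r.sense()["tool_pos"],r.sense()["joint_pos"])
E
```

```text
((758.599853515625, 23.435684204101562), (270.3163146972656, 202.1597137451172), 83.89286041259766) [[ 644. -100.]
 [ 845. -122.]
 [ 873.  147.]
 [ 672.  169.]]
103 243 258 174 188 [644.9808107   34.18346916 143.13834298] [620.28823764   9.46422447  36.6658836 ] [664.37478641  56.15137883 150.47136513]
[476.78263117 327.30749868 372.42613321] [ 2.93932537e+01  2.83050037e+00  7.56183888e+01 -5.07942945e-03
  1.01033310e+02  4.56783700e+01]
```

```bash
python3 -c "
from h import *
rel([530,60,375],[180,0,153.7]);rel([530,60,375],[180,0,173.8])"
```

```text
shift [-241.6  126.1   -3.3] rot [ 1.000e-02 -1.000e-03 -1.396e+00]
shift [-241.6  126.1   -3.3] rot [ 1.000e-02  1.000e-03 -1.747e+00]
```

Call:
jog_arm --rows '[[[-20, 13, 0], [0, 0, -0.1]], [[-50, 26, -1], [0, 0, -0.24]], [[-80, 39, -1], [0, 0, -0.38]], [[-110, 52, -2], [0, 0, -0.52]], [[-140, 66, -2], [0, 0, -0.66]], [[-170, 82, -2], [0, 0, -0.8]], [[-200, 98, -3], [0, 0, -0.94]], [[-225, 114, -3], [0, 0, -1.08]], [[-242, 126, -3], [0, 0, -1.22]], [[-242, 126, -3], [0, 0, -1.36]]]' --grip 70

```text
time: 7.7
tool_pos: [528.7, 56.3, 368.0]
tcp_rot: [-179.9, -0.0, 151.8]
ft_force: [-0.4, 0.6, 0.5]
finger_gap: 69.9
grip_force: 0.0
```

```bash
python3 -c "
from h import *
print(r.sense()['tool_pos'],r.sense()['tcp_rot']);rel([540,47,250],[180,30,173.8])"
```

```text
[528.6935819   56.27050772 368.01558068] [-1.79911392e+02 -4.67836687e-02  1.51784675e+02]
shift [-14.4  -2.6 118. ] rot [-0.102 -0.518 -0.375]
```

Call:
jog_arm --rows '[[[-2, 0, 20], [-0.02, -0.1, -0.07]], [[-5, -1, 45], [-0.04, -0.2, -0.145]], [[-9, -2, 70], [-0.06, -0.3, -0.217]], [[-12, -2, 95], [-0.08, -0.4, -0.29]], [[-14, -3, 118], [-0.102, -0.518, -0.375]], [[-14, -3, 118], [-0.102, -0.518, -0.375]], [[-14, -3, 118], [-0.102, -0.518, -0.375]]]'

```text
time: 8.4
tool_pos: [538.1, 49.6, 250.4]
tcp_rot: [179.9, 29.8, 173.5]
ft_force: [1.4, -0.3, 1.2]
finger_gap: 69.9
grip_force: 0.0
```

```bash
python3 - <<'E'
from h import *
print(r.sense()['tool_pos'],r.sense()['tcp_rot'])
p,d=r.snapshot("wrist");W=cloud("wrist",d);cv2.imwrite("pics/w2.png",p);np.save("w2.npy",W)
E
```

```text
[538.11989698  49.59883397 250.35702576] [179.88075158  29.82138848 173.45657873]
```

View pics/w2.png

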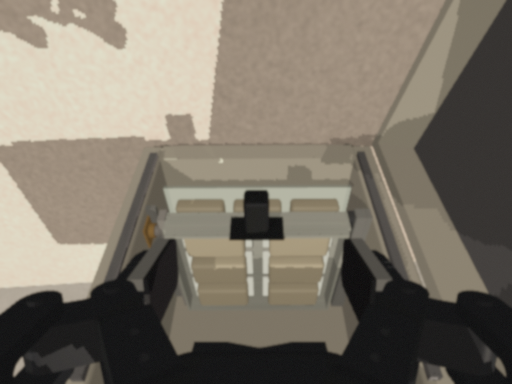

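The picture shows the black pull at (257,210) on the tray's front bar, midway between the fingers. The brass catch is at (150,232).

```bash
python3 - <<'E'
from h import *
W=np.load("w2.npy");p=cv2.imread("pics/w2.png")
m=np.zeros((384,512),bool);m[186:236,240:275]=1;m&=(p.max(2)<50)&(W[...,2]>110)&(W[...,2]<160)
a=np.radians(-6.2);x=np.array([np.cos(a),np.sin(a)]);y=np.array([-x[1],x[0]])
w=W[m];q=w[:,:2]-[758.6,23.4]
print(m.sum(),"fx",np.percentile(q@x,[2,50,98]),"fy",np.percentile(q@y,[2,50,98]),"z",np.percentile(w[:,2],[2,50,98]))
t=W[215:225,285:330].reshape(-1,3);print("front",np.median((t[:,:2]-[758.6,23.4])@x),np.median(t[:,2]))
u=m.copy();u&=W[...,2]>140;print(np.percentile((W[u][:,:2]-[758.6,23.4])@y,[5,50,95]),np.percentile((W[u][:,:2]-[758.6,23.4])@x,[2,98]))
E
```

```text
1236 fx [-136.05114713 -118.76641654  -93.5928089 ] fy [-15.47030904  -0.83932212  14.62071217] z [132.64959759 150.52875661 152.01150917]
front nan nan
[-11.50639563  -0.84952994  10.7070772 ] [-136.05522102  -93.76731781]
```

```bash
python3 - <<'E'
from h import *
a=np.radians(-6.2);x=np.array([np.cos(a),np.sin(a),0]);y=np.array([-x[1],x[0],0])
z=.5*x+[0,0,-.866]
T=np.array([758.6,23.4,0])-111.5*x-.8*y+[0,0,120.5]
for b in(60,0): rel(T-b*z,[180,30,173.8])
E
```

```text
shift [-25.1  -3.4 110.9] rot [ 0.     0.004 -0.006]
shift [-24.9  -3.4 170.9] rot [ 0.     0.004 -0.006]
```

Call:
jog_arm --rows '[[[-8, -1, 35], [0, 0, 0]], [[-16, -2, 70], [0, 0, -0.005]], [[-25, -3.4, 105], [0, 0, -0.005]], [[-25, -3.4, 115], [0, 0, -0.005]], [[-25, -3.4, 130], [0, 0, -0.005]], [[-25, -3.4, 145], [0, 0, -0.005]], [[-25, -3.4, 160], [0, 0, -0.005]], [[-25, -3.4, 170], [0, 0, -0.005]], [[-25, -3.4, 170], [0, 0, -0.005]]]' --grip 60

```text
time: 9.35
tool_pos: [647.9, 34.7, 118.7]
tcp_rot: [-180.0, 30.2, 173.9]
ft_force: [0.2, -0.5, 0.1]
finger_gap: 59.8
grip_force: 0.0
```

```bash
python3 - <<'E'
from h import *
s=r.sense();print(s['tool_pos'],s['tcp_rot'],s['ft_force'])
p,d=r.snapshot("wrist");cv2.imwrite("pics/w3.png",p)
E
```

```text
[647.86624483  34.71375844 118.70571737] [-179.95068293   30.16874578  173.88557357] [ 0.1731273  -0.52769949  0.10470073]
```

View pics/w3.png

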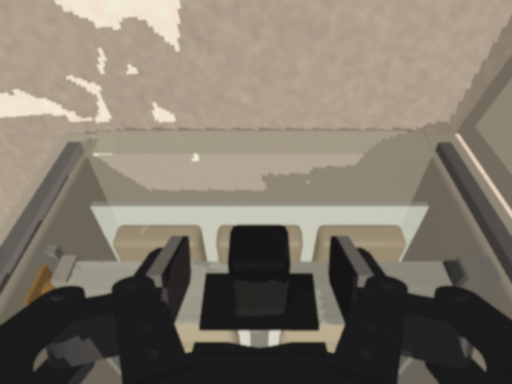

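The pull at (259,265) is centred between the fingers. I'll close on it.

Call:
jog_arm --rows '[[[0, 0, 0], [0, 0, 0]], [[0, 0, 0], [0, 0, 0]], [[0, 0, 0], [0, 0, 0]], [[0, 0, 0], [0, 0, 0]], [[0, 0, 0], [0, 0, 0]], [[0, 0, 0], [0, 0, 0]], [[0, 0, 0], [0, 0, 0]], [[0, 0, 0], [0, 0, 0]]]' --grip 10 --force 60

```text
time: 10.2
tool_pos: [646.1, 34.7, 118.1]
tcp_rot: [-179.9, 30.2, 173.9]
ft_force: [0.7, -1.1, 5.8]
finger_gap: 20.9
grip_force: 60.2
```

Call:
jog_arm --rows '[[[0, 0, 0], [0, 0, 0]], [[0, 0, 0], [0, 0, 0]]]'

```text
time: 10.4
tool_pos: [646.1, 34.7, 118.0]
tcp_rot: [-179.9, 30.2, 173.9]
ft_force: [-2.3, 0.1, 5.6]
finger_gap: 20.9
grip_force: 60.5
```

Call:
jog_arm --rows '[[[4.3, 0, -2.5], [0, 0, 0]], [[8.6, 0, -5], [0, 0, 0]], [[13, 0, -7.5], [0, 0, 0]], [[17.3, 0, -10], [0, 0, 0]], [[21.6, 0, -12.6], [0, 0, 0]], [[26, 0, -15], [0, 0, 0]], [[30.2, 0, -17.6], [0, 0, 0]], [[34.6, 0, -20], [0, 0, 0]], [[38.9, 0, -22.6], [0, 0, 0]], [[43.2, 0, -25.2], [0, 0, 0]]]'

```text
time: 11.4
tool_pos: [596.0, 40.1, 118.0]
tcp_rot: [-179.9, 30.2, 173.9]
ft_force: [4.6, -1.8, 3.8]
finger_gap: 21.1
grip_force: 60.5
```

Call:
jog_arm --rows '[[[0.9, 0, -0.5], [0, 0, 0]], [[1.7, 0, -1], [0, 0, 0]]]'

```text
time: 11.6
tool_pos: [593.9, 40.3, 118.0]
tcp_rot: [-179.9, 30.2, 174.0]
ft_force: [1.2, -0.7, 7.7]
finger_gap: 21.1
grip_force: 61.1
```

Call:
jog_arm --rows '[[[0.9, 0, -0.5], [0, 0, 0]], [[1.7, 0, -1], [0, 0, 0]]]'

```text
time: 11.8
tool_pos: [592.0, 40.5, 118.0]
tcp_rot: [-179.9, 30.2, 174.0]
ft_force: [0.9, -0.6, 8.5]
finger_gap: 21.2
grip_force: 61.2
```

Call:
jog_arm --rows '[[[0.9, 0, -0.5], [0, 0, 0]], [[1.7, 0, -1], [0, 0, 0]]]'

```text
time: 12.0
tool_pos: [590.0, 40.7, 118.0]
tcp_rot: [-179.9, 30.2, 174.0]
ft_force: [3.3, -1.4, 7.2]
finger_gap: 21.2
grip_force: 60.9
```

Call:
jog_arm --rows '[[[0.9, 0, -0.5], [0, 0, 0]], [[1.7, 0, -1], [0, 0, 0]]]'

```text
time: 12.2
tool_pos: [588.1, 41.0, 118.0]
tcp_rot: [-179.9, 30.2, 174.0]
ft_force: [1.4, -0.9, 6.3]
finger_gap: 21.5
grip_force: 61.1
```

Call:
jog_arm --rows '[[[0.9, 0, -0.5], [0, 0, 0]], [[1.7, 0, -1], [0, 0, 0]]]'

```text
time: 12.4
tool_pos: [586.1, 41.2, 118.0]
tcp_rot: [-179.9, 30.2, 174.0]
ft_force: [2.2, -1.7, 7.5]
finger_gap: 21.1
grip_force: 61.1
```

Call:
jog_arm --rows '[[[0.9, 0, -0.5], [0, 0, 0]], [[1.7, 0, -1], [0, 0, 0]]]'

```text
time: 12.6
tool_pos: [584.1, 41.4, 118.0]
tcp_rot: [-179.9, 30.2, 174.0]
ft_force: [-0.0, -1.4, 8.8]
finger_gap: 21.2
grip_force: 61.1
```

Call:
jog_arm --rows '[[[0.9, 0, -0.5], [0, 0, 0]], [[1.7, 0, -1], [0, 0, 0]]]'

```text
time: 12.8
tool_pos: [582.1, 41.6, 118.0]
tcp_rot: [-179.9, 30.2, 174.0]
ft_force: [2.5, -1.6, 6.7]
finger_gap: 21.3
grip_force: 60.8
```

Call:
jog_arm --rows '[[[0.9, 0, -0.5], [0, 0, 0]], [[1.7, 0, -1], [0, 0, 0]]]'

```text
time: 13.0
tool_pos: [580.2, 41.8, 118.0]
tcp_rot: [-179.9, 30.2, 174.0]
ft_force: [2.6, -1.7, 6.3]
finger_gap: 21.6
grip_force: 60.9
```

Call:
jog_arm --rows '[[[0.9, 0, -0.5], [0, 0, 0]], [[1.7, 0, -1], [0, 0, 0]]]'

```text
time: 13.2
tool_pos: [578.2, 42.0, 118.0]
tcp_rot: [-179.9, 30.2, 174.0]
ft_force: [2.8, -2.0, 5.1]
finger_gap: 21.2
grip_force: 60.8
```

Call:
jog_arm --rows '[[[0.9, 0, -0.5], [0, 0, 0]], [[1.7, 0, -1], [0, 0, 0]]]'

```text
time: 13.4
tool_pos: [576.3, 42.2, 118.0]
tcp_rot: [-179.9, 30.2, 174.0]
ft_force: [3.0, -1.7, 5.3]
finger_gap: 21.0
grip_force: 60.8
```

Call:
jog_arm --rows '[[[0.9, 0, -0.5], [0, 0, 0]], [[1.7, 0, -1], [0, 0, 0]]]'

```text
time: 13.6
tool_pos: [574.3, 42.5, 118.0]
tcp_rot: [-179.9, 30.2, 174.0]
ft_force: [2.4, -2.1, 6.3]
finger_gap: 21.0
grip_force: 60.9
```

Call:
jog_arm --rows '[[[0.9, 0, -0.5], [0, 0, 0]], [[1.7, 0, -1], [0, 0, 0]]]'

```text
time: 13.8
tool_pos: [572.3, 42.6, 118.0]
tcp_rot: [-179.9, 30.2, 174.0]
ft_force: [2.4, -1.6, 5.1]
finger_gap: 21.2
grip_force: 60.9
```

Call:
jog_arm --rows '[[[0.9, 0, -0.5], [0, 0, 0]], [[1.7, 0, -1], [0, 0, 0]]]'

```text
time: 14.0
tool_pos: [570.3, 42.9, 118.0]
tcp_rot: [-179.9, 30.2, 174.0]
ft_force: [3.2, -3.2, 6.0]
finger_gap: 21.3
grip_force: 60.8
```

Call:
jog_arm --rows '[[[0.9, 0, -0.5], [0, 0, 0]], [[1.7, 0, -1], [0, 0, 0]]]'

```text
time: 14.2
tool_pos: [568.4, 43.1, 118.0]
tcp_rot: [-179.9, 30.2, 174.0]
ft_force: [2.1, -1.3, 7.0]
finger_gap: 20.9
grip_force: 60.9
```

Call:
jog_arm --rows '[[[0.9, 0, -0.5], [0, 0, 0]], [[1.7, 0, -1], [0, 0, 0]]]'

```text
time: 14.4
tool_pos: [566.4, 43.3, 118.0]
tcp_rot: [-179.9, 30.2, 174.0]
ft_force: [1.6, -1.5, 6.3]
finger_gap: 20.8
grip_force: 61.0
```

Call:
jog_arm --rows '[[[0.9, 0, -0.5], [0, 0, 0]], [[1.7, 0, -1], [0, 0, 0]]]'

```text
time: 14.6
tool_pos: [564.4, 43.5, 118.0]
tcp_rot: [-179.9, 30.2, 174.0]
ft_force: [-1.0, -0.4, 9.3]
finger_gap: 21.2
grip_force: 61.4
```

Call:
jog_arm --rows '[[[0.9, 0, -0.5], [0, 0, 0]], [[1.7, 0, -1], [0, 0, 0]]]'

```text
time: 14.8
tool_pos: [562.3, 43.7, 118.0]
tcp_rot: [-179.9, 30.1, 174.0]
ft_force: [-2.1, -0.9, 8.5]
finger_gap: 21.4
grip_force: 61.5
```

Call:
jog_arm --rows '[[[0.45, 0, -0.25], [0, 0, 0]], [[0.9, 0, -0.5], [0, 0, 0]]]'

```text
time: 15.0
tool_pos: [561.2, 43.8, 118.0]
tcp_rot: [-179.9, 30.1, 174.0]
ft_force: [-2.3, -1.1, 10.4]
finger_gap: 21.3
grip_force: 61.8
```

Call:
jog_arm --rows '[[[0.45, 0, -0.25], [0, 0, 0]], [[0.9, 0, -0.5], [0, 0, 0]]]'

```text
time: 15.2
tool_pos: [560.3, 43.9, 118.0]
tcp_rot: [-179.9, 30.1, 174.0]
ft_force: [-0.4, -1.3, 8.6]
finger_gap: 21.3
grip_force: 61.5
```

Call:
jog_arm --rows '[[[0.45, 0, -0.25], [0, 0, 0]], [[0.9, 0, -0.5], [0, 0, 0]]]'

```text
time: 15.4
tool_pos: [559.4, 44.0, 118.0]
tcp_rot: [-179.9, 30.2, 174.0]
ft_force: [1.1, -1.4, 7.0]
finger_gap: 21.1
grip_force: 61.4
```

Call:
jog_arm --rows '[[[0.45, 0, -0.25], [0, 0, 0]], [[0.9, 0, -0.5], [0, 0, 0]]]'

```text
time: 15.6
tool_pos: [558.5, 44.1, 118.0]
tcp_rot: [-179.9, 30.2, 174.0]
ft_force: [4.1, -1.6, 5.7]
finger_gap: 21.5
grip_force: 60.8
```

Call:
jog_arm --rows '[[[-0.5, 0, 0.3], [0, 0, 0]], [[-0.5, 0, 0.3], [0, 0, 0]], [[-0.5, 0, 0.3], [0, 0, 0]], [[-0.5, 0, 0.3], [0, 0, 0]]]'

```text
time: 16.0
tool_pos: [559.0, 44.1, 118.0]
tcp_rot: [-179.9, 30.2, 174.0]
ft_force: [-0.4, -0.7, 8.2]
finger_gap: 21.3
grip_force: 61.3
```

```bash
python3 - <<'E'
from h import *
for i in range(4):
    p,d=r.snapshot("wrist");s=r.sense();print(s["tool_pos"].round(2),s["ft_force"].round(1))
cv2.imwrite("pics/w4.png",p)
p,d=r.snapshot("top");W=cloud("top",d)
for n,(a,b,c,e),h in(("pitcher",(135,155,172,200),90),("towel",(60,170,112,220),220),("jar",(355,240,395,280),60)):
    w=W[b:e,a:c].reshape(-1,3);w=w[w[:,2]>h];print(n,np.nanmedian(w,0).round(1))
cv2.imwrite("pics/top4.png",p)
E
```

```text
[558.99  44.07 118.  ] [ 0.4 -2.4  8.5]
[558.99  44.06 118.  ] [-0.4 -0.9  8.6]
[559.    44.08 118.01] [ 1.  -1.   8.1]
[558.99  44.07 118.  ] [ 1.7 -1.1  8.7]
pitcher [652.  330.5 107.1]
towel [572.5 492.2 239. ]
jar [ 412.6 -373.    73.2]
```

View pics/w4.png

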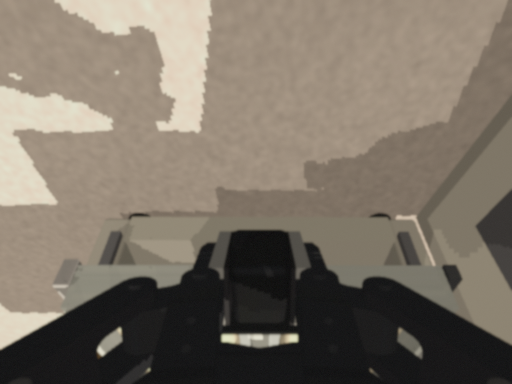

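View pics/top4.png

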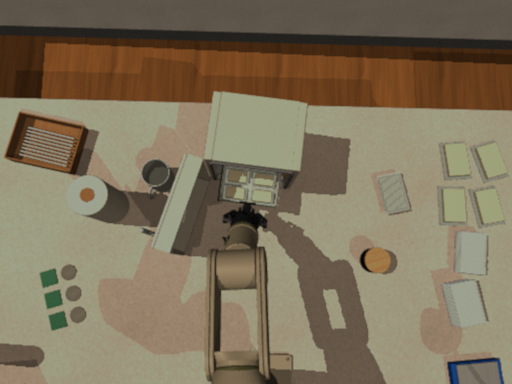

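The wrist view shows the pull held between the pads at (259,280). The top view shows the tray drawn out at (249,187), the door wide open at (180,205), and the pitcher (156,173), towels and jar where they were.

```bash
python3 -c "
from bench import r
print(r.hand_in())"
```

```text
the job is handed in; nothing more can be done
None
```

The fridge door is open to about 1.74 rad, and the tray is drawn about 94 mm out, to where I felt the ball drop into its notch. The gripper still holds the pull there, the jar, pitcher and towels haven't moved, and the job was handed in after about 16 of the 72 s.

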